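# Load the disinfectant cartridge into the dosing station and clamp it home

## Task

Take the white cartridge from the trolley, stand it in the socket of the dosing station on the worktop, and then swing the U-shaped clamp over and press it down until the cartridge is fully home on its seat and the clamp holds it there by itself. Feel for the moment it bottoms and stop there: leaning on the clamp any harder cracks the cartridge. Leave the other things where they are.

Things in the scene. Friction and masses are not known exactly. Their poses are not given: they have to be found in the camera images.
- cartridge: The cartridge: an upright white plastic block 54 x 36 mm (x, y) and 70 mm tall, about 0.12 kg (0.08 to 0.17), with ribbed 36 mm wide flanks (the faces looking along its y) and a grey cap 46 x 30 mm on the top 12 mm. It starts upright on the trolley top (z = 0), on the robot's right. Origin: centre of its underside; z up, x along its long side. A half turn about z makes no difference to the fit.
- cradle: The dosing station, fixed on the worktop at the robot's left: grey base 215 x 104 x 12 mm, aluminium socket block 76 x 58 mm (x, y), top 46 mm above the worktop; behind it two hinge cheeks 108 mm high (x = +62, y = +-46 mm) and a white housing 60 mm high. Origin: under the socket's centre, on the worktop; z up, +x from the socket to the hinge, about away from the robot.
- socket_mouth (a point): Centre of the socket's mouth, 46 mm above the worktop. The opening is 57 x 39 mm (along the station's x and y) with a 4 mm chamfer: about 1.5 mm of play each side of the cartridge, whose x must lie along the station's x. The seat at the bottom lies 17 to 27 mm below the mouth; its height differs from unit to unit and is not reported.
- valve (a joint): Round sprung valve plate, 22 mm across, standing 6 mm above the middle of the seat; m it is pressed down. 0: free; the cartridge's weight alone hardly moves it. At about 0.006 the cartridge rests on the seat all round: home. Holding it there takes about 5 N; unless the clamp holds the cartridge it springs up again.
- clamp (a joint): Angle of the U-shaped steel clamp, rad. 0: arms level; it grows as the clamp opens. Starts open at 1.85 to 2.1, leaning back from the socket. Range -0.25 to 2.2. With the cartridge home it reads between about -0.10 and +0.10, depending on the seat's height.
- clamp_hinge (a point): Middle of the clamp's hinge axis: 60 mm behind the socket's centre, 100 mm above the worktop; the axis is the station's y. At angle q a point of the clamp at radius r lies r cos q from here towards the station's -x, and r sin q up. The hinge is stiff (0.5 N m of friction, about 3 N at the bar) and the clamp stays where it is left.
- clamp_bar (a point): Middle of the clamp's cross bar, its handle: a round steel bar 12 mm thick along the station's y, 155 mm from the hinge axis, free for 60 mm between the two arms. It can be gripped across its thickness and turns in the grip. About 4 N down on it drives the cartridge home and 8 N is ample; above about 11 N the cartridge is overloaded.
- roller: The clamp's rubber roller, which presses on the cartridge's cap: 12 mm thick, 50 mm long, along the station's y between the clamp's arms, 60 mm from the hinge axis. Origin: its middle. It yields a little on a stiff spring (12 N/mm). It may press on the cartridge with at most 25 N.
- tape: Bystander: roll of beige tape lying flat on the trolley, 96 mm across, 25 mm high. Origin: centre of its underside.
- dropper: Bystander: small brown dropper bottle upright on the trolley, 33 mm across, 102 mm high. Origin: centre of its underside.
- tag: Bystander: flat brown cardboard packet on the trolley, 50 x 95 x 10 mm. Origin: centre of its underside.
- vial_a: Bystander: small capped vial upright on the worktop, 13 mm across, 46 mm high. Origin: centre of its underside.
- vial_b: Bystander: another such vial beside it. Origin: centre of its underside.
- handpiece: Bystander: dental handpiece lying on the worktop, 18 x 120 x 18 mm. Origin: centre of its underside.

How it is judged:
On the way, in this order (a step that is already met when the one before it is completed fails the run):
1. the cartridge stands in the socket on the valve plate, not yet home, the clamp still open (horizontal distance between cartridge and socket_mouth below 0.005 m and angle between cartridge's own z axis and vertical below 0.1 rad and z of cartridge in the frame of cradle below 0.04 m and value of joint clamp above 1.2 rad and contact force between cartridge and the fingers below 0.1 N and value of joint valve below 0.003 m), for 0.2 s.
2. the clamp has been swung over and has driven the cartridge home (horizontal distance between cartridge and socket_mouth below 0.005 m and angle between cartridge's own z axis and vertical below 0.1 rad and z of cartridge in the frame of cradle below 0.04 m and value of joint clamp below 0.15 rad and value of joint valve above 0.0048 m), for 0.2 s.
At the end, for the whole second after the job is handed in: The cartridge stands upright in the socket (within 5 mm of its centre, 0.1 rad), pressed down within about 1.2 mm of its seat (valve plate down more than 4.8 mm), with the clamp closed (below 0.15 rad) and resting on it; all at rest and released (all of step 2 and contact force between roller and cartridge above 0.5 N and linear speed of cartridge below 0.01 m/s); the robot touches nothing.
It fails at once if the clamp presses on the cartridge with more than 25 N (contact force between roller and cartridge above 25 N).
It fails at once if a bystander is moved more than 3 cm (distance of any of tape, dropper, tag, vial_a, vial_b, handpiece from where it was at the start of the episode above 0.03 m).
It also fails if it takes over 72 s, if anything falls off the work surface, if the arm or the gripper's body presses on something with over 40 N, if the wrist force passes 120 N, or if a joint passes its speed limit or range.

## Robot

A 6-joint arm with a two-finger parallel gripper is mounted at the origin on a cart in front of the work surface, level with it; the furniture and walls round the work are solid. World frame = base frame: x ahead of the robot, y to its left, z up, the work surface at z = 0. Lengths are in m, angles in rad, forces in N, time in s.
With the tool pointing down it reaches from about 0.3 to 0.875 m from the base axis. Payload 6.4 kg.
Tool frame: the origin (TCP) lies midway between the tips of the shut fingers; the grasp point (between the pads) lies 19 mm behind it (ctrl.pinch_z is the distance from the TCP to the grasp point, in m); z points along the fingers, y is the line along which they close (so a half turn about z gives the same grasp; the last joint's range is limited). The gripper opens to 85 mm and grips with 20 to 120 N. Pads are 22 mm wide; open, the fingers measure 114 mm over their backs; the gripper's body (76 mm by 85 mm) begins 54 mm behind the grasp point. The pads swing forward as they close: fully open they stand 13 mm farther back than shut.
Start: joints at [0.931, 0.181, 1.607, -0, 1.354, -0.206], TCP at [0.242, 0.522, 0.231] pointing down, gripper open.
Joint ranges: [-2.99, 2.99], [-0.89, 2.07], [0.3, 2.58], [-1.14, 4.28], [0, 2.63], [-3.12, 3.12]. Speed limits (rad/s): [2.57, 2.57, 3.01, 3.14, 3.14, 3.14].

## Interface

Orientations are given as a unit quaternion [w, x, y, z].
In Python, from bench import ctrl gives the robot as it stands.
- The arm moves only by the tool apply_moves, never from a script. Its argument "moves" is a list of rows, each an object with "jaw": the opening, from 0 (shut) to 1 (fully open); "offset": the shift along the tool's x, y, z in mm, a list of three; "rot": the turn, a rotation vector about the tool's x, y, z in degrees, a list of three. In form: [{"jaw": jaw, "offset": [dx, dy, dz], "rot": [ax, ay, az]}, ...]. A call has exactly 5 rows; each row shifts and turns the commanded pose from where the row before left it, along the tool's axes as they then stand; what a row does not reach is not made up. A row lasts 1/8 s, in which the tool goes at most 62.5 mm and 10.7 degrees, less where a joint would pass 70% of its speed; a pose out of reach is approached as far as the arm can. A call is refused whole if a number of a shift passes 62.5 or a number of a turn 10.7, either way. A call with a gripper value outside its range is refused whole. The fingers move at their own pace and stop on an object; the grip force is fixed at half the most. Time passes only in rows, so rows that do not move let the fingers close, or fill a call up. It gives the time, the measured TCP pose, the force, the opening and the grip force at its end, in the units of the state.
- ctrl.get_obs(): the state, without advancing time (a new reading comes with each control period).
- ctrl.camera(name): name is "scene" or "top" or "wrist"; returns (picture, depth): 480x640x3 uint8, red, green, blue; 480x640 float32, m along the optical axis (not along the pixel's ray), 0 where there is no reading.
- ctrl.camera_params(name): a dict with "K" (3x3 intrinsics, pixels), "dist" ([k1, k2, p1, p2, k3] as OpenCV has them; the pictures are not rectified), "cam_to_world" (4x4, takes a point from camera to world coordinates); the wrist camera has in their place "mount" (4x4, takes a point from camera to tool coordinates, whose origin is the TCP and whose axes are the flange's). Camera axes: x right, y down, z forward; pixel columns grow to the right and rows downward; lengths in m; the calibration is good to about 2 mm. A picture is of the moment at which its call begins: read the wrist's pose just before it. camera_params takes no time and is no camera call.
- ctrl.hand_in(): hands the job in; it is judged then, once.
Trained networks look in the newest picture that a camera, given by its name, has taken for a name from the list of things; names that differ only in an ending like _2 or _b are one class to them, and where a whole thing is asked for, a point or a joint stands for the part that bears it (a point fixed in the world has none). Each returns a list of dicts, best first, with "score" (0 to 1); they miss things now and then, are a little off and sometimes report something else, mostly with a low value. They report only what shows in the picture. A call takes as long as a camera call.
- ctrl.outline_of(camera, target): "region" (480x640 bool, what is visible of it) and "position" ([column, row] in pixels, amid what is visible of it).
The state is a dict: "time_s": time; "q": joint angles; "dq": joint speeds; "joint_efforts": joint torques, N m; "eef_pos": TCP position; "eef_rot": TCP orientation; "wrist_force": force on the tool from outside, world axes, zero at the start; "torque": the same for the moment, N m; "opening": opening from 0.0 (shut) to 1.0 (fully open); "grasp_force": force on a finger pad.
Only numpy, scipy, OpenCV 4.12 (cv2) and the standard library are available. Lean on these libraries where they do the work, as an engineer would, in place of code of your own. Each camera call takes 0.05 s, during which the arm holds its last target. There are 200 camera calls.

## Working session

There is one attempt and no reset: what is moved stays moved. The work goes in short steps, Python scripts to look and compute and a tool call to move; the robot and the scene stay as the last step left them, time stands still between calls to the robot, and variables do not carry over. Pictures are saved under pics/ and viewed, at most 10 in all, crops included, and the job is handed in when it is done.

Besides the shell and the picture viewer there is one more tool, called as name([rows], argument=value, ...), one row to a line, values as JSON. apply_moves: Moves the arm, as the interface text tells. Its arguments: {"type":"object","properties":{"moves":{"type":"array"}},"required":["moves"]}

```bash
ls; mkdir -p pics; cat > h.py <<'E'
import numpy as np, cv2
from bench import ctrl
from scipy.spatial.transform import Rotation as R
def rot(o): 
    q=o["eef_rot"]; return R.from_quat([q[1],q[2],q[3],q[0]])
def c2w(name,o):
    p=ctrl.camera_params(name)
    if "cam_to_world" in p: return p,np.array(p["cam_to_world"])
    T=np.eye(4);T[:3,:3]=rot(o).as_matrix();T[:3,3]=o["eef_pos"]
    return p,T@np.array(p["mount"])
def cloud(name):
    o=ctrl.get_obs(); img,d=ctrl.camera(name); p,T=c2w(name,o)
    v,u=np.mgrid[:480,:640]
    n=cv2.undistortPoints(np.stack([u,v],-1).reshape(-1,1,2).astype(float),np.array(p["K"]),np.array(p["dist"])).reshape(480,640,2)
    P=np.concatenate([n*d[...,None],d[...,None]],-1)@T[:3,:3].T+T[:3,3]
    P[d<=0]=np.nan
    return img,P
E
python3 - <<'E'
from h import *
o=ctrl.get_obs(); print(o, ctrl.pinch_z); print(rot(o).as_matrix().round(3))
for c in("scene","top"):
    img,P=cloud(c); cv2.imwrite(f"pics/{c}0.png",img[...,::-1]); np.save(f"{c}.npy",P)
    print(c,np.array(ctrl.camera_params(c)["cam_to_world"]).round(2).tolist())
    for t in("cartridge","cradle","clamp","clamp_bar","roller","tape","dropper","tag","vial_a","handpiece"):
        for r in ctrl.outline_of(c,t)[:2]:
            m=r["region"]; Q=P[m]; Q=Q[~np.isnan(Q[:,0])]
            if len(Q): print(t,round(r["score"],2),np.round(r["position"]),m.sum(),np.median(Q,0).round(3),np.percentile(Q,3,axis=0).round(3),np.percentile(Q,97,axis=0).round(3))
E
```

```text
pics
{'time_s': 0.0, 'q': array([ 9.30683312e-01,  1.81572324e-01,  1.60799680e+00,  7.90907060e-06,
        1.35382557e+00, -2.06296186e-01]), 'dq': array([-0.00125373, -0.00055249, -0.00051561,  0.00194368, -0.00045151,
        0.00068359]), 'joint_efforts': array([ 8.09188277e-04, -4.44870758e+01, -3.51350856e+01, -5.40872691e-05,
        8.84300389e-03,  1.28120251e-05]), 'eef_pos': array([0.24133381, 0.52128955, 0.23037199]), 'eef_rot': array([-3.73556235e-04,  2.15212262e-01,  9.76566880e-01, -8.19946182e-04]), 'wrist_force': array([ 0.02437222, -0.50981172, -0.37973981]), 'torque': array([0.02005299, 0.08103176, 0.01765038]), 'grasp_force': 0.0, 'opening': 1.0011213619763824} 0.0187
[[-0.907  0.42  -0.001]
 [ 0.42   0.907 -0.001]
 [ 0.    -0.002 -1.   ]]
scene [[0.5, -0.37, 0.78, -0.67], [-0.87, -0.23, 0.44, -0.65], [0.02, -0.9, -0.44, 0.77], [0.0, 0.0, 0.0, 1.0]]
cartridge 0.69 [405. 287.] 463 [ 0.497 -0.301  0.043] [ 0.481 -0.323  0.003] [ 0.525 -0.266  0.07 ]
cradle 0.91 [237. 194.] 361 [0.533 0.384 0.18 ] [0.495 0.227 0.003] [0.749 0.618 0.25 ]
clamp 0.82 [238. 192.] 370 [
[... 943 characters left out ...]
[0.537 0.388 0.197] [0.493 0.356 0.111] [0.578 0.418 0.256]
roller 0.64 [190. 232.] 81 [0.537 0.378 0.163] [0.515 0.369 0.1  ] [0.556 0.389 0.17 ]
roller 0.3 [145. 249.] 244 [0.512 0.539 0.015] [ 0.453  0.529 -0.002] [0.56  0.552 0.023]
tape 0.87 [423. 197.] 524 [ 0.645 -0.237  0.022] [ 0.598 -0.281 -0.003] [ 0.689 -0.189  0.031]
dropper 0.6 [453. 198.] 179 [ 0.635 -0.339  0.061] [ 0.625 -0.355  0.006] [ 0.653 -0.328  0.099]
dropper 0.44 [147. 287.] 21 [0.41  0.515 0.041] [0.406 0.513 0.017] [0.415 0.52  0.056]
tag 0.96 [493. 203.] 607 [ 0.619 -0.47   0.01 ] [ 0.576 -0.5    0.   ] [ 0.665 -0.439  0.017]
handpiece 0.5 [145. 250.] 192 [0.507 0.539 0.016] [0.455 0.529 0.007] [0.56  0.55  0.023]
```

```bash
python3 - <<'E'
from h import *
a=cv2.imread("pics/top0.png")
l=cv2.resize(a[150:330,110:290],None,fx=3.3,fy=3.3); 
s=cv2.imread("pics/scene0.png"); 
r=cv2.resize(a[150:330,400:520],None,fx=1.6,fy=1.6)
out=np.zeros((594,800,3),np.uint8); out[:594,:594]=l[:594,:594]; out[:288,600:792]=r
z=cv2.resize(s[140:320,190:460],(200,133)); out[300:433,600:800]=z
cv2.imwrite("pics/v1.png",out)
P=np.load("top.npy")
# cartridge: points in area z 0.05..0.09
def sel(x0,x1,y0,y1,z0,z1):
    m=(P[...,0]>x0)&(P[...,0]<x1)&(P[...,1]>y0)&(P[...,1]<y1)&(P[...,2]>z0)&(P[...,2]<z1); return P[m]
for n,b in dict(cart=(.45,.58,-.35,-.23,.055,.085),block=(.4,.62,.2,.5,.036,.054),base=(.35,.7,.15,.5,.008,.018),bar=(.45,.62,.3,.5,.235,.27)).items():
    Q=sel(*b); rc=cv2.minAreaRect(Q[:,:2].astype(np.float32)*1000); print(n,len(Q),rc,Q[:,2].mean())
E
```

```text
cart 265 ((513.7861328125, -291.49169921875), (55.62989807128906, 35.88426208496094), 48.391578674316406) 0.06861405665135713
block 396 ((528.473876953125, 360.54217529296875), (197.52871704101562, 99.292724609375), 71.12091064453125) 0.04555456272860612
base 1311 ((524.8225708007812, 350.3423156738281), (296.3299865722656, 347.7471923828125), 89.97401428222656) 0.012577689457561431
bar 189 ((543.0689697265625, 407.0086669921875), (20.218156814575195, 84.28155517578125), 70.44081115722656) 0.25070416475616336
```

View pics/v1.png

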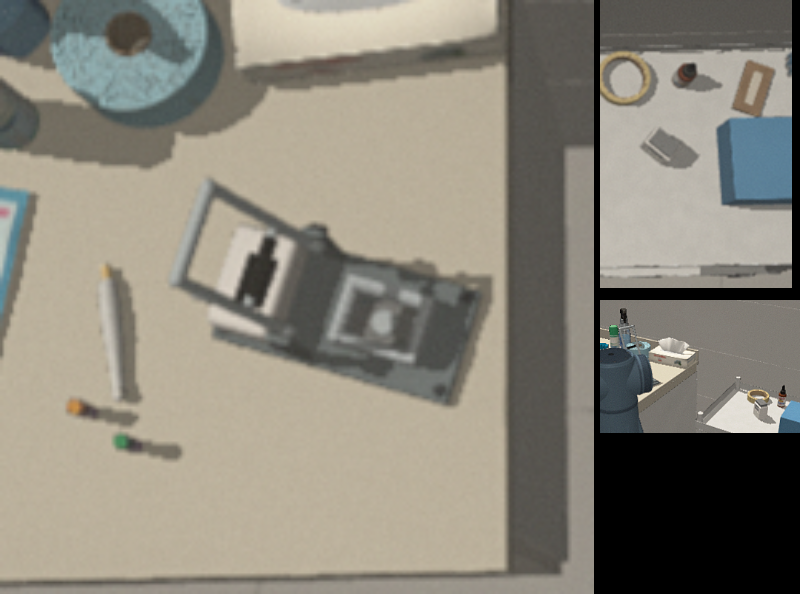

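```bash
python3 - <<'E'
from h import *
P=np.load("top.npy")
print(P[245:250,223:229].reshape(-1,3).mean(0).round(4))
m=(abs(P[...,2]-.045)<.006)&(P[...,0]>.44)&(P[...,0]<.58)&(P[...,1]>.2)&(P[...,1]<.34)
m=cv2.morphologyEx(m.astype(np.uint8),cv2.MORPH_OPEN,np.ones((2,2)))
n,l,s,c=cv2.connectedComponentsWithStats(m)
for i in range(1,n): 
    if s[i,4]>20: print(s[i],cv2.minAreaRect((P[l==i][:,:2]*1000).astype(np.float32)),P[l==i].mean(0))
print(np.array(ctrl.camera_params("wrist")["mount"]).round(3),ctrl.camera_params("wrist")["K"])
img,Q=cloud("wrist"); cv2.imwrite("pics/w0.png",img[...,::-1])
E
```

```text
[0.5105 0.3032 0.0301]
[215 235   9   5  28] ((537.8147583007812, 319.440185546875), (10.194746017456055, 23.85590934753418), 1.8660997152328491) [0.53760324 0.31917568 0.04203795]
[225 237  17   7  55] ((527.0245361328125, 280.8191223144531), (45.72902297973633, 10.295183181762695), 72.04702758789062) [0.52728788 0.28006647 0.04395321]
[235 245   6  10  29] ((500.7239990234375, 268.0461120605469), (4.826733589172363, 26.612890243530273), 68.9127197265625) [nan nan nan]
[213 252  24   9  83] ((485.0965881347656, 306.66070556640625), (68.21342468261719, 10.92796516418457), 77.44599914550781) [0.48402505 0.30261167 0.04207109]
[[-0.001 -0.965 -0.262  0.065]
 [ 1.    -0.001  0.001 -0.002]
 [-0.002 -0.262  0.965 -0.143]
 [ 0.     0.     0.     1.   ]] [[350.23117175   0.         317.28198902]
 [  0.         350.23117175 239.97626835]
 [  0.           0.           1.        ]]
```

```bash
cat >> h.py <<'E'
def plan(wps,o=None,step=45,rstep=10.5,r=1):
    """wps: list of (xyz, R or yaw deg of tool x with tool down); prints rounded rows, padded per call of 5"""
    o=o or ctrl.get_obs(); p=np.array(o["eef_pos"]); C=rot(o); rows=[]
    for x,t in wps:
        T=t if isinstance(t,R) else R.from_euler("z",t,degrees=True)*R.from_euler("x",180,degrees=True)
        x=np.array(x); n=int(np.ceil(max(np.linalg.norm(x-p)*1000/step,np.degrees((C.inv()*T).magnitude())/rstep,1)))
        for k in range(n):
            d=(C.inv().apply(x-p)*1000/(n-k)).round(r); a=(np.degrees((C.inv()*T).as_rotvec())/(n-k)).round(1)
            rows.append((d.tolist(),a.tolist())); p=p+C.apply(d)/1000; C=C*R.from_rotvec(np.radians(a))
    for i,w in enumerate(rows): print(i,"off",w[0],"rot",w[1])
E
python3 - <<'E'
from h import *
plan([((.245,.50,.31),160),((.495,.261,.32),251)],r=0)
E
```

```text
0 off [-6.0, -9.0, -39.0] rot [-0.0, 0.0, -2.4]
1 off [-6.0, -10.0, -40.0] rot [-0.0, 0.0, -2.5]
2 off [-35.0, -15.0, -1.0] rot [-0.0, -0.0, -10.1]
3 off [-32.0, -21.0, -1.0] rot [-0.0, -0.0, -10.1]
4 off [-28.0, -27.0, -1.0] rot [-0.0, -0.0, -10.1]
5 off [-22.0, -31.0, -1.0] rot [-0.0, -0.0, -10.1]
6 off [-17.0, -35.0, -1.0] rot [-0.0, -0.0, -10.1]
7 off [-10.0, -37.0, -1.0] rot [-0.0, -0.0, -10.1]
8 off [-4.0, -38.0, -1.0] rot [-0.0, -0.0, -10.1]
9 off [3.0, -38.0, -1.0] rot [-0.0, -0.0, -10.1]
10 off [10.0, -37.0, -2.0] rot [-0.0, -0.0, -10.2]
```

apply_moves([
  {"jaw": 1,"offset": [-6,-9,-39],"rot": [0,0,-2.4]},
  {"jaw": 1,"offset": [-6,-10,-40],"rot": [0,0,-2.5]},
  {"jaw": 1,"offset": [-35,-15,-1],"rot": [0,0,-10.1]},
  {"jaw": 1,"offset": [-32,-21,-1],"rot": [0,0,-10.1]},
  {"jaw": 1,"offset": [-28,-27,-1],"rot": [0,0,-10.1]},
])

```text
time_s: 1.78
eef_pos: [0.3295, 0.4197, 0.3136]
eef_rot: [0.0, -0.093, 0.996, 0.0]
wrist_force: [1.2, 0.5, -0.4]
opening: 0.999
grasp_force: 0.0
```

apply_moves([
  {"jaw": 1,"offset": [-22,-31,-1],"rot": [0,0,-10.1]},
  {"jaw": 1,"offset": [-17,-35,-1],"rot": [0,0,-10.1]},
  {"jaw": 1,"offset": [-10,-37,-1],"rot": [0,0,-10.1]},
  {"jaw": 1,"offset": [-4,-38,-1],"rot": [0,0,-10.1]},
  {"jaw": 1,"offset": [3,-38,-1],"rot": [0,0,-10.1]},
])

```text
time_s: 2.4
eef_pos: [0.4678, 0.2867, 0.3184]
eef_rot: [0.0, -0.509, 0.861, 0.0]
wrist_force: [0.4, 0.3, -0.8]
opening: 1.002
grasp_force: 0.0
```

apply_moves([
  {"jaw": 1,"offset": [10,-37,-2],"rot": [0,0,-10.2]},
  {"jaw": 1,"offset": [0,0,0],"rot": [0,0,0]},
  {"jaw": 1,"offset": [0,0,0],"rot": [0,0,0]},
  {"jaw": 1,"offset": [0,0,0],"rot": [0,0,0]},
  {"jaw": 1,"offset": [0,0,0],"rot": [0,0,0]},
])

```text
time_s: 3.02
eef_pos: [0.4938, 0.2616, 0.3204]
eef_rot: [0.0, -0.581, 0.814, 0.0]
wrist_force: [-0.5, 0.8, 1.3]
opening: 1.004
grasp_force: 0.0
```

```bash
cat > mouth.py <<'E'
from h import *
import sys
img,P=cloud("wrist"); np.save("w1.npy",P); cv2.imwrite("pics/w1.png",img[...,::-1])
z=P[...,2]
m=(abs(z-.046)<.004)&(np.hypot(P[...,0]-.509,P[...,1]-.302)<.055)
Q=P[m]; print(len(Q),np.median(Q[:,2]))
print("outer",cv2.minAreaRect((Q[:,:2]*1000).astype(np.float32)))
v=(z>.018)&(z<.036)&(np.hypot(P[...,0]-.509,P[...,1]-.302)<.035); print("inner",cv2.minAreaRect((P[v][:,:2]*1000).astype(np.float32)),np.percentile(P[v][:,2],[5,25,50,75,95]).round(4))
for t in("clamp_bar","roller","cradle"):
    for r in ctrl.outline_of("wrist",t)[:1]:
        A=P[r["region"]];A=A[~np.isnan(A[:,0])]; print(t,r["score"],r["position"],np.median(A,0).round(3))
E
python3 mouth.py
```

```text
1419 0.04580635954851925
outer ((509.650390625, 300.8642272949219), (76.62725067138672, 58.131038665771484), 72.64264678955078)
inner ((510.3052062988281, 302.8800354003906), (53.912353515625, 39.125244140625), 72.69269561767578) [0.0218 0.0228 0.0236 0.0277 0.0308]
clamp_bar 0.86 [317.3, 344.4] [0.532 0.375 0.161]
roller 0.71 [316.6, 345.2] [0.533 0.375 0.162]
cradle 0.61 [318.1, 279.8] [0.523 0.356 0.043]
```

View pics/w1.png

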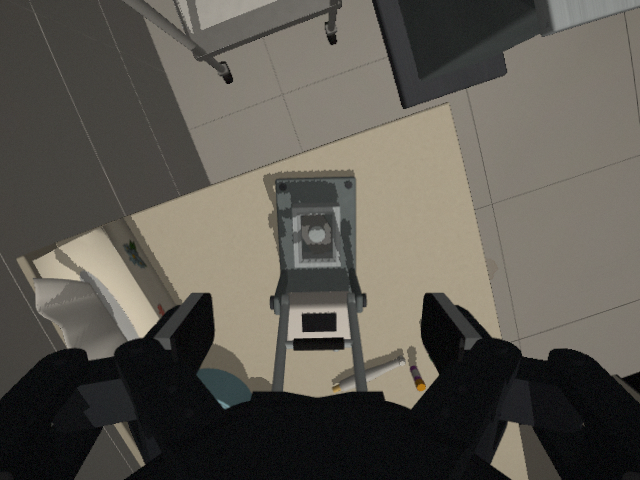

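```bash
python3 - <<'E'
from h import *
P=np.load("top.npy"); B=P[225:285,478:520].reshape(-1,3); print(np.nanpercentile(B,[2,50,98],axis=0).round(3))
Q=np.load("w1.npy"); print(Q[233:238,314:320].reshape(-1,3).mean(0).round(4))
plan([((.49,-.317,.32),229)],step=58,r=0)
plan([((.537,-.265,.32),48.4)],step=58,r=0)
E
```

```text
[[ 0.395 -0.506 -0.003]
 [ 0.465 -0.447  0.09 ]
 [ 0.543 -0.401  0.098]]
[0.5104 0.3026 0.0292]
0 off [55.0, -18.0, 0.0] rot [-0.0, 0.0, 2.2]
1 off [54.0, -20.0, 0.0] rot [-0.0, 0.0, 2.2]
2 off [53.0, -23.0, 0.0] rot [-0.0, 0.0, 2.2]
3 off [52.0, -25.0, 0.0] rot [-0.0, 0.0, 2.2]
4 off [51.0, -27.0, 0.0] rot [-0.0, 0.0, 2.2]
5 off [51.0, -28.0, 0.0] rot [-0.0, 0.0, 2.2]
6 off [49.0, -30.0, 0.0] rot [-0.0, 0.0, 2.2]
7 off [48.0, -32.0, 0.0] rot [-0.0, 0.0, 2.2]
8 off [47.0, -34.0, 0.0] rot [-0.0, 0.0, 2.2]
9 off [45.0, -37.0, 0.0] rot [-0.0, 0.0, 2.3]
0 off [32.0, -14.0, 0.0] rot [-0.0, -0.0, -10.5]
1 off [34.0, -8.0, 0.0] rot [-0.0, -0.0, -10.5]
2 off [35.0, -2.0, 0.0] rot [-0.0, -0.0, -10.5]
3 off [35.0, 5.0, 0.0] rot [-0.0, -0.0, -10.5]
4 off [33.0, 11.0, 0.0] rot [-0.0, -0.0, -10.5]
5 off [31.0, 17.0, 0.0] rot [-0.0, -0.0, -10.5]
6 off [27.0, 22.0, 0.0] rot [-0.0, -0.0, -10.5]
7 off [23.0, 27.0, 0.0] rot [-0.0, -0.0, -10.5]
8 off [17.0, 31.0, 0.0] rot [-0.0, -0.0, -10.5]
9 off [11.0, 33.0, 0.0] rot [-0.0, -0.0, -10.5]
10 off [5.0, 35.0, 0.0] rot [-0.0, -0.0, -10.5]
11 off [-1.0, 35.0, 0.0] rot [0.0, -0.0, -10.5]
12 off [-8.0, 35.0, 0.0] rot [0.0, -0.0, -10.4]
13 off [-14.0, 33.0, 0.0] rot [0.0, -0.0, -10.5]
14 off [-19.0, 30.0, 0.0] rot [0.0, -0.0, -10.4]
```

apply_moves([
  {"jaw": 1,"offset": [55,-18,0],"rot": [0,0,2.2]},
  {"jaw": 1,"offset": [54,-20,0],"rot": [0,0,2.2]},
  {"jaw": 1,"offset": [53,-23,0],"rot": [0,0,2.2]},
  {"jaw": 1,"offset": [52,-25,0],"rot": [0,0,2.2]},
  {"jaw": 1,"offset": [51,-27,0],"rot": [0,0,2.2]},
])

```text
time_s: 3.85
eef_pos: [0.4929, -0.0294, 0.3206]
eef_rot: [0.0, -0.5, 0.866, -0.0]
wrist_force: [0.9, -0.3, -0.3]
opening: 0.996
grasp_force: 0.0
```

apply_moves([
  {"jaw": 1,"offset": [51,-28,0],"rot": [0,0,2.2]},
  {"jaw": 1,"offset": [49,-30,0],"rot": [0,0,2.2]},
  {"jaw": 1,"offset": [48,-32,0],"rot": [0,0,2.2]},
  {"jaw": 1,"offset": [47,-34,0],"rot": [0,0,2.2]},
  {"jaw": 1,"offset": [45,-37,0],"rot": [0,0,2.3]},
])

```text
time_s: 4.47
eef_pos: [0.5037, -0.3019, 0.3206]
eef_rot: [-0.009, -0.397, 0.918, -0.005]
wrist_force: [1.0, -0.4, 0.3]
opening: 0.999
grasp_force: 0.0
```

apply_moves([
  {"jaw": 1,"offset": [0,0,30],"rot": [0,0,0]},
  {"jaw": 1,"offset": [0,0,20],"rot": [0,0,0]},
  {"jaw": 1,"offset": [0,0,0],"rot": [0,0,0]},
  {"jaw": 1,"offset": [0,0,0],"rot": [0,0,0]},
  {"jaw": 1,"offset": [0,0,0],"rot": [0,0,0]},
])

```text
time_s: 5.1
eef_pos: [0.5037, -0.3012, 0.272]
eef_rot: [-0.009, -0.398, 0.917, -0.006]
wrist_force: [-0.1, -0.4, -0.4]
opening: 1.0
grasp_force: 0.0
```

```bash
python3 - <<'E'
from h import *
img,P=cloud("wrist"); np.save("w2.npy",P); cv2.imwrite("pics/w2.png",img[...,::-1])
z=P[...,2]; near=np.hypot(P[...,0]-.514,P[...,1]+.291)<.06
for lo,hi in((.052,.063),(.064,.076)):
    Q=P[near&(z>lo)&(z<hi)]; print(len(Q),np.median(Q[:,2]),cv2.minAreaRect((Q[:,:2]*1000).astype(np.float32)))
    print(np.mean(Q,0))
Q=P[near&(z>.03)&(z<.08)];print(cv2.minAreaRect((Q[:,:2]*1000).astype(np.float32)))
for r in ctrl.outline_of("wrist","cartridge")[:1]: print(r["score"],r["position"])
print(ctrl.get_obs()["q"])
E
```

```text
401 0.057245314136338654 ((513.7543334960938, -294.2672424316406), (53.354393005371094, 37.41075134277344), 48.75114059448242)
[ 0.50869558 -0.29965359  0.05709114]
1310 0.07022086291038934 ((513.5244140625, -294.5069580078125), (46.58140563964844, 29.964231491088867), 48.469329833984375)
[ 0.51285236 -0.29525891  0.07014412]
((513.7543334960938, -294.2672424316406), (53.354393005371094, 37.41075134277344), 48.75114059448242)
0.6 [319.0, 222.7]
[-0.72985565  0.17656511  1.53006336 -0.02064939  1.43227316 -3.11729128]
```

View pics/w2.png

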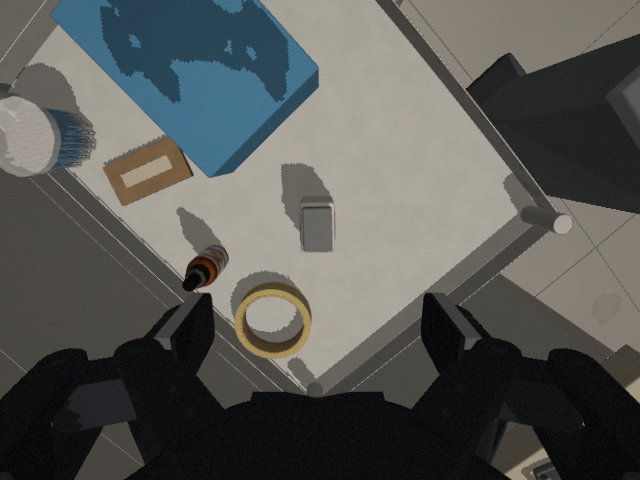

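```bash
python3 - <<'E'
from h import *
plan([((.508,-.298,.24),137),((.5136,-.2944,.18),48.6),((.5136,-.2944,.028),48.6)],step=40,r=0)
E
```

```text
0 off [-1.0, -0.0, 3.0] rot [-0.1, -0.1, 10.0]
1 off [-1.0, -0.0, 4.0] rot [-0.1, -0.1, 10.0]
2 off [-1.0, 0.0, 3.0] rot [-0.1, -0.1, 10.0]
3 off [-0.0, 0.0, 4.0] rot [-0.1, -0.1, 10.0]
4 off [-1.0, 0.0, 3.0] rot [-0.1, -0.1, 10.0]
5 off [-0.0, 0.0, 4.0] rot [-0.1, -0.1, 10.0]
6 off [-0.0, 1.0, 3.0] rot [-0.1, -0.0, 10.0]
7 off [-0.0, 0.0, 4.0] rot [-0.1, -0.1, 10.0]
8 off [-1.0, 1.0, 4.0] rot [-0.2, -0.0, 9.9]
9 off [-0.0, 1.0, 7.0] rot [0.0, -0.0, 9.8]
10 off [-0.0, 1.0, 7.0] rot [0.0, -0.0, 9.8]
11 off [0.0, 1.0, 7.0] rot [0.0, -0.0, 9.8]
12 off [0.0, 1.0, 6.0] rot [-0.0, -0.0, 9.8]
13 off [0.0, 0.0, 7.0] rot [-0.0, -0.0, 9.8]
14 off [0.0, 1.0, 6.0] rot [-0.0, -0.0, 9.9]
15 off [1.0, 0.0, 7.0] rot [-0.0, -0.0, 9.8]
16 off [1.0, 0.0, 6.0] rot [-0.0, -0.0, 9.9]
17 off [0.0, 1.0, 7.0] rot [-0.0, -0.0, 9.8]
18 off [-0.0, -0.0, 38.0] rot [-0.0, -0.0, 0.0]
19 off [-0.0, -0.0, 38.0] rot [-0.0, -0.0, 0.0]
20 off [-0.0, -0.0, 38.0] rot [-0.0, -0.0, 0.0]
21 off [-0.0, -0.0, 38.0] rot [-0.0, -0.0, 0.0]
```

apply_moves([
  {"jaw": 1,"offset": [-1,0,3],"rot": [-0.1,-0.1,10]},
  {"jaw": 1,"offset": [-1,0,4],"rot": [-0.1,-0.1,10]},
  {"jaw": 1,"offset": [-1,0,3],"rot": [-0.1,-0.1,10]},
  {"jaw": 1,"offset": [0,0,4],"rot": [-0.1,-0.1,10]},
  {"jaw": 1,"offset": [-1,0,3],"rot": [-0.1,-0.1,10]},
])

```text
time_s: 5.82
eef_pos: [0.5064, -0.2993, 0.2538]
eef_rot: [-0.004, 0.03, 1.0, -0.003]
wrist_force: [0.2, -0.5, 0.2]
opening: 1.001
grasp_force: 0.0
```

apply_moves([
  {"jaw": 1,"offset": [0,0,4],"rot": [-0.1,-0.1,10]},
  {"jaw": 1,"offset": [0,1,3],"rot": [-0.1,0,10]},
  {"jaw": 1,"offset": [0,0,4],"rot": [-0.1,-0.1,10]},
  {"jaw": 1,"offset": [-1,1,4],"rot": [-0.2,0,9.9]},
  {"jaw": 1,"offset": [0,1,7],"rot": [0,0,9.8]},
])

```text
time_s: 6.45
eef_pos: [0.5088, -0.2976, 0.2321]
eef_rot: [-0.0, 0.447, 0.895, 0.0]
wrist_force: [0.2, 0.1, -0.4]
opening: 1.001
grasp_force: 0.0
```

apply_moves([
  {"jaw": 1,"offset": [0,1,7],"rot": [0,0,9.8]},
  {"jaw": 1,"offset": [0,1,7],"rot": [0,0,9.8]},
  {"jaw": 1,"offset": [0,1,6],"rot": [0,0,9.8]},
  {"jaw": 1,"offset": [0,0,7],"rot": [0,0,9.8]},
  {"jaw": 1,"offset": [0,1,6],"rot": [0,0,9.9]},
])

```text
time_s: 7.08
eef_pos: [0.5122, -0.296, 0.1987]
eef_rot: [-0.001, 0.778, 0.628, 0.0]
wrist_force: [0.1, -0.7, 0.0]
opening: 0.999
grasp_force: 0.0
```

apply_moves([
  {"jaw": 1,"offset": [1,0,7],"rot": [0,0,9.8]},
  {"jaw": 1,"offset": [1,0,6],"rot": [0,0,9.9]},
  {"jaw": 1,"offset": [0,1,7],"rot": [0,0,9.8]},
  {"jaw": 1,"offset": [0,0,0],"rot": [0,0,0]},
  {"jaw": 1,"offset": [0,0,0],"rot": [0,0,0]},
])

```text
time_s: 7.7
eef_pos: [0.5136, -0.2947, 0.1789]
eef_rot: [-0.001, 0.911, 0.413, -0.0]
wrist_force: [0.1, -0.2, 0.0]
opening: 0.998
grasp_force: 0.0
```

```bash
python3 - <<'E'
from h import *
img,P=cloud("wrist")
z=P[...,2]; near=np.hypot(P[...,0]-.514,P[...,1]+.293)<.05
Q=P[near&(z>.065)&(z<.076)]; print(len(Q),cv2.minAreaRect((Q[:,:2]*1000).astype(np.float32)))
plan([((.5136,-.2944,.028),48.6)],step=40)
E
```

```text
2387 ((514.2283935546875, -294.4736633300781), (46.66838836669922, 29.736021041870117), 48.00164031982422)
0 off [0.0, -0.0, 37.7] rot [-0.0, -0.0, 0.0]
1 off [0.0, -0.0, 37.8] rot [-0.0, -0.0, 0.1]
2 off [0.1, -0.0, 37.7] rot [-0.0, -0.0, 0.0]
3 off [0.0, -0.1, 37.8] rot [-0.1, -0.0, 0.1]
```

apply_moves([
  {"jaw": 1,"offset": [0.3,0,40],"rot": [0,0,0.2]},
  {"jaw": 1,"offset": [0,0,40],"rot": [0,0,0.1]},
  {"jaw": 1,"offset": [0,0,40],"rot": [0,0,0]},
  {"jaw": 1,"offset": [0,0,31],"rot": [0,0,0]},
  {"jaw": 1,"offset": [0,0,0],"rot": [0,0,0]},
])

```text
time_s: 8.38
eef_pos: [0.5118, -0.2926, 0.0251]
eef_rot: [-0.003, 0.912, 0.41, -0.001]
wrist_force: [0.2, -0.1, -0.3]
opening: 1.001
grasp_force: 0.0
```

apply_moves([
  {"jaw": 0.2,"offset": [0,0,0],"rot": [0,0,0]},
  {"jaw": 0.2,"offset": [0,0,0],"rot": [0,0,0]},
  {"jaw": 0.2,"offset": [0,0,0],"rot": [0,0,0]},
  {"jaw": 0.2,"offset": [0,0,0],"rot": [0,0,0]},
  {"jaw": 0.2,"offset": [0,0,0],"rot": [0,0,0]},
])

```text
time_s: 9.0
eef_pos: [0.5145, -0.2949, 0.0292]
eef_rot: [0.0, 0.912, 0.409, 0.0]
wrist_force: [-0.3, 0.1, 6.8]
opening: 0.414
grasp_force: 61.5
```

```bash
python3 - <<'E'
from h import *
plan([((.5145,-.2949,.16),52),((.54,-.03,.20),152),((.5098,.301,.20),252.6)],step=45,r=0)
E
```

```text
0 off [0.0, 0.0, -44.0] rot [0.0, -0.0, -1.2]
1 off [0.0, 0.0, -43.0] rot [0.0, -0.0, -1.2]
2 off [0.0, 0.0, -44.0] rot [0.1, -0.0, -1.3]
3 off [22.0, -14.0, -4.0] rot [-0.0, -0.0, -10.0]
4 off [25.0, -10.0, -4.0] rot [-0.0, -0.0, -10.0]
5 off [26.0, -6.0, -4.0] rot [-0.0, -0.0, -10.0]
6 off [27.0, -1.0, -4.0] rot [0.0, -0.0, -10.0]
7 off [26.0, 3.0, -4.0] rot [0.0, -0.0, -10.0]
8 off [25.0, 8.0, -4.0] rot [0.0, -0.0, -10.0]
9 off [24.0, 12.0, -4.0] rot [0.0, -0.0, -10.0]
10 off [21.0, 16.0, -4.0] rot [0.0, -0.0, -10.0]
11 off [18.0, 20.0, -4.0] rot [0.0, -0.0, -10.0]
12 off [14.0, 23.0, -4.0] rot [0.0, -0.0, -10.0]
13 off [18.0, 28.0, 0.0] rot [0.0, -0.0, -10.1]
14 off [13.0, 31.0, 0.0] rot [0.0, 0.0, -10.1]
15 off [7.0, 32.0, 0.0] rot [0.0, 0.0, -10.0]
16 off [2.0, 33.0, 0.0] rot [0.0, 0.0, -10.1]
17 off [-4.0, 33.0, 0.0] rot [0.0, 0.0, -10.0]
18 off [-10.0, 32.0, 0.0] rot [0.0, 0.0, -10.1]
19 off [-15.0, 30.0, 0.0] rot [0.0, 0.0, -10.0]
20 off [-20.0, 26.0, 0.0] rot [0.0, 0.0, -10.1]
21 off [-24.0, 23.0, 0.0] rot [0.0, 0.0, -10.0]
22 off [-28.0, 18.0, 1.0] rot [0.0, 0.0, -10.1]
```

apply_moves([
  {"jaw": 0.2,"offset": [0,0,-35],"rot": [0,0,-1.2]},
  {"jaw": 0.2,"offset": [0,0,-55],"rot": [0,0,-1.2]},
  {"jaw": 0.2,"offset": [0,0,-55],"rot": [0,0,-1.3]},
  {"jaw": 0.2,"offset": [22,-14,-8],"rot": [0,0,-10]},
  {"jaw": 0.2,"offset": [25,-10,-8],"rot": [0,0,-10]},
])

```text
time_s: 9.62
eef_pos: [0.5192, -0.2414, 0.1899]
eef_rot: [-0.0, 0.807, 0.59, 0.0]
wrist_force: [0.0, -0.1, -1.7]
opening: 0.411
grasp_force: 60.5
```

apply_moves([
  {"jaw": 0.2,"offset": [26,-6,-8],"rot": [0,0,-10]},
  {"jaw": 0.2,"offset": [27,-1,-4],"rot": [0,0,-10]},
  {"jaw": 0.2,"offset": [26,3,-4],"rot": [0,0,-10]},
  {"jaw": 0.2,"offset": [25,8,-4],"rot": [0,0,-10]},
  {"jaw": 0.2,"offset": [24,12,-4],"rot": [0,0,-10]},
])

```text
time_s: 10.25
eef_pos: [0.5308, -0.1083, 0.213]
eef_rot: [-0.001, 0.482, 0.876, 0.0]
wrist_force: [1.1, -0.3, -1.0]
opening: 0.409
grasp_force: 60.5
```

apply_moves([
  {"jaw": 0.2,"offset": [21,16,-4],"rot": [0,0,-10]},
  {"jaw": 0.2,"offset": [18,20,-4],"rot": [0,0,-10]},
  {"jaw": 0.2,"offset": [14,23,-4],"rot": [0,0,-10]},
  {"jaw": 0.2,"offset": [18,28,0],"rot": [0,0,-10.1]},
  {"jaw": 0.2,"offset": [13,31,0],"rot": [0,0,-10.1]},
])

```text
time_s: 10.88
eef_pos: [0.5334, 0.0382, 0.2252]
eef_rot: [-0.001, 0.065, 0.998, 0.001]
wrist_force: [-0.6, 0.9, -1.9]
opening: 0.407
grasp_force: 60.5
```

apply_moves([
  {"jaw": 0.2,"offset": [7,32,0],"rot": [0,0,-10]},
  {"jaw": 0.2,"offset": [2,33,0],"rot": [0,0,-10.1]},
  {"jaw": 0.2,"offset": [-4,33,0],"rot": [0,0,-10]},
  {"jaw": 0.2,"offset": [-10,32,0],"rot": [0,0,-10.1]},
  {"jaw": 0.2,"offset": [-15,30,0],"rot": [0,0,-10]},
])

```text
time_s: 11.5
eef_pos: [0.5179, 0.2037, 0.2254]
eef_rot: [-0.0, -0.365, 0.931, 0.001]
wrist_force: [0.3, 0.1, -1.6]
opening: 0.413
grasp_force: 60.5
```

apply_moves([
  {"jaw": 0.2,"offset": [-20,26,0],"rot": [0,0,-10.1]},
  {"jaw": 0.2,"offset": [-24,23,0],"rot": [0,0,-10]},
  {"jaw": 0.2,"offset": [-28,18,1],"rot": [0,0,-10.1]},
  {"jaw": 0.2,"offset": [0,0,0],"rot": [0,0,0]},
  {"jaw": 0.2,"offset": [0,0,0],"rot": [0,0,0]},
])

```text
time_s: 12.12
eef_pos: [0.5086, 0.3011, 0.2243]
eef_rot: [-0.0, -0.592, 0.806, 0.001]
wrist_force: [0.1, -1.0, -1.2]
opening: 0.411
grasp_force: 60.5
```

```bash
python3 - <<'E'
from h import *
o=ctrl.get_obs(); img,P=cloud("wrist"); cv2.imwrite("pics/w3.png",img[...,::-1]); np.save("w3.npy",P)
L=rot(o).inv().apply(P.reshape(-1,3)-o["eef_pos"])*1000
for lo,hi in((-46,-36),(-34,-20)):
    Q=L[(L[:,2]>lo)&(L[:,2]<hi)&(np.hypot(L[:,0],L[:,1])<40)&(abs(L[:,1])<17)]
    print(len(Q),np.median(Q[:,2]),cv2.minAreaRect(Q[:,:2].astype(np.float32)))
print(o["q"],o["eef_pos"],rot(o).as_euler("zyx",degrees=True))
plan([((.5098,.301,.10),252.6)],r=1)
E
```

```text
10397 -41.11737398272858 ((4.396600723266602, 0.3872852325439453), (33.18520736694336, 43.1230354309082), 89.95033264160156)
2760 -28.387699713920476 ((3.1905746459960938, -0.03789329528808594), (53.37578201293945, 33.9846076965332), 0.14468830823898315)
[ 3.33008696e-01  2.22541722e-01  1.57205729e+00  1.69121663e-03
  1.34805860e+00 -2.50450965e+00] [0.50857664 0.30111593 0.22433911] [ 1.07443683e+02 -8.85418452e-02 -1.79930626e+02]
0 off [-0.1, -0.4, 41.5] rot [0.0, 0.0, -0.0]
1 off [-0.2, -0.4, 41.5] rot [0.0, 0.0, -0.0]
2 off [-0.1, -0.3, 41.4] rot [0.1, 0.0, -0.1]
```

View pics/w3.png

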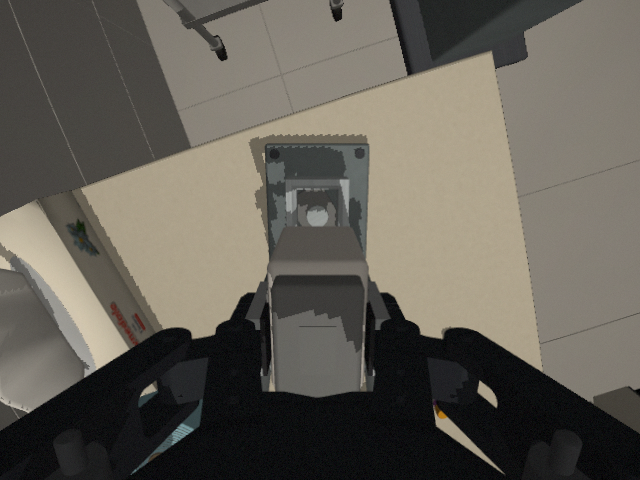

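```bash
python3 - <<'E'
from h import *
o=ctrl.get_obs(); P=np.load("w3.npy"); img=cv2.imread("pics/w3.png")
L=(rot(o).inv().apply(P.reshape(-1,3)-o["eef_pos"])*1000).reshape(480,640,3)
for r in list(range(218,290,3))+list(range(380,400,3)): print(r,L[r,318].round(1),img[r,318])
for c in(268,278,318,355): print(c,L[275:300:8,c].round(1).tolist())
E
```

```text
218 [ -2.2  -0.3 194.8] [153 157 153]
221 [ -5.1  -0.3 194.2] [151 156 152]
224 [ -8.2  -0.2 194.5] [155 156 153]
227 [29.1 -0.5 21.8] [74 78 82]
230 [29.1 -0.5 15.9] [73 80 84]
233 [28.7 -0.5 11.5] [74 80 85]
236 [29.  -0.5  5.2] [74 78 82]
239 [29.1 -0.5 -0.1] [74 80 84]
242 [29.2 -0.5 -5.2] [75 80 84]
245 [28.8 -0.5 -8.3] [73 78 82]
248 [ 28.9  -0.6 -12.8] [79 83 88]
251 [ 29.2  -0.6 -17.7] [74 79 82]
254 [ 29.1  -0.6 -21.3] [74 80 83]
257 [ 28.9  -0.6 -24. ] [72 78 82]
260 [ 28.8  -0.6 -27.1] [82 86 90]
263 [ 27.6  -0.6 -26.9] [ 97 104 108]
266 [ 27.1  -0.6 -28.6] [102 109 114]
269 [ 25.9  -0.6 -28.3] [103 113 117]
272 [ 25.1  -0.6 -29.1] [103 111 116]
275 [ 25.3  -0.6 -32.5] [55 59 62]
278 [ 25.3  -0.6 -35.2] [38 40 41]
281 [ 24.8  -0.6 -36.5] [41 44 42]
284 [ 24.6  -0.6 -38.8] [44 46 45]
287 [ 24.2  -0.6 -40.2] [57 58 59]
380 [-10.   -0.6 -40.8] [ 98 104 105]
383 [-11.4  -0.6 -40.5] [ 98 103 104]
386 [-11.9  -0.6 -41.5] [ 98 104 104]
389 [-12.8  -0.6 -41.9] [ 97 102 102]
392 [-14.7  -0.6 -41. ] [ 98 102 103]
395 [-16.1  -0.6 -40.9] [ 98 104 104]
398 [ 11.   -0.6 -74.9] [10  7  8]
268 [[23.3, -18.2, -27.3], [20.2, -18.3, -27.3], [17.0, -18.5, -26.9], [13.6, -18.7, -26.4]]
278 [[25.0, -14.1, -31.8], [25.2, -13.3, -39.4], [23.3, -13.1, -41.4], [19.9, -13.4, -39.9]]
318 [[25.3, -0.6, -32.5], [25.1, -0.6, -39.1], [22.9, -0.6, -40.3], [20.0, -0.6, -40.1]]
355 [[25.2, 11.9, -32.2], [25.2, 11.2, -39.2], [23.4, 11.0, -41.5], [20.0, 11.2, -40.1]]
```

```bash
python3 - <<'E'
from h import *
P=np.load("w3.npy"); z=P[...,2]
u=np.array([np.cos(np.radians(72.65)),np.sin(np.radians(72.65))]); n=np.array([-u[1],u[0]])
c=np.array([.5097,.3009])
X=(P[...,:2]-c)@u*1000; Y=(P[...,:2]-c)@n*1000
for nm in("w1","w3"):
    P=np.load(nm+".npy"); z=P[...,2]; X=(P[...,:2]-c)@u*1000; Y=(P[...,:2]-c)@n*1000
    m=(abs(z-.046)<.003)&(abs(X)<45)&(abs(Y)<35)
    print(nm,m.sum(),np.percentile(X[m],[.5,1,3]),np.percentile(Y[m],[1,99]))
    b=(abs(z-.012)<.003)&(abs(Y)<40)&(X<-38)&(X>-120); print(" base",np.percentile(X[b],[.5,1,3]),np.percentile(Y[b],[1,99]))
    v=(z>.027)&(z<.034)&(abs(X)<14)&(abs(Y)<14); print(" valve",X[v].mean(),Y[v].mean(),X[v].min(),X[v].max(),np.percentile(z[v],[10,50,90]))
    s=(z>.017)&(z<.026)&(abs(X)<24)&(abs(Y)<17); print(" seat",np.percentile(z[s],[10,50,90]))
E
```

```text
w1 1316 [-38.20853033 -38.03822178 -37.24643743] [-28.71448845  28.8765856 ]
 base [-68.88448479 -68.62491987 -68.12511263] [-39.23492279  39.19124919]
 valve -0.501796122952223 -0.013796117441452092 -11.064650821749003 10.008803231892733 [0.02800742 0.02906886 0.03025473]
 seat [0.02219498 0.02316349 0.02413182]
w3 1296 [-37.35082217 -37.312993   -36.77897186] [-28.6757764   28.80116309]
 base [-69.48205182 -68.82245773 -68.5251666 ] [-39.08421131  39.09517096]
 valve -0.5936311425252994 0.03428375292511009 -10.870644937437065 9.453251986062497 [0.02820661 0.02911424 0.03000281]
 seat [0.02217723 0.02320551 0.02420302]
```

```bash
python3 - <<'E'
from h import *
plan([((.5101,.3023,.085),252.6)],step=40)
E
```

```text
0 off [-0.4, -0.3, 34.9] rot [0.0, 0.0, -0.0]
1 off [-0.4, -0.2, 34.8] rot [0.0, 0.0, -0.0]
2 off [-0.5, -0.3, 34.9] rot [0.0, 0.0, -0.0]
3 off [-0.4, -0.2, 34.8] rot [0.1, 0.0, -0.1]
```

apply_moves([
  {"jaw": 0.2,"offset": [-0.4,-0.3,35],"rot": [0,0,0]},
  {"jaw": 0.2,"offset": [-0.4,-0.2,35],"rot": [0,0,0]},
  {"jaw": 0.2,"offset": [-0.5,-0.3,35],"rot": [0,0,0]},
  {"jaw": 0.2,"offset": [-0.4,-0.2,20],"rot": [0.1,0,-0.1]},
  {"jaw": 0.2,"offset": [0,0,14],"rot": [0,0,0]},
])

```text
time_s: 12.8
eef_pos: [0.51, 0.3019, 0.0844]
eef_rot: [-0.0, -0.592, 0.806, 0.0]
wrist_force: [-0.4, -0.2, -0.7]
opening: 0.412
grasp_force: 60.5
```

apply_moves([
  {"jaw": 0.2,"offset": [0,0,0],"rot": [0,0,0]},
  {"jaw": 0.2,"offset": [0,0,0],"rot": [0,0,0]},
  {"jaw": 0.2,"offset": [0,0,0],"rot": [0,0,0]},
  {"jaw": 0.2,"offset": [0,0,0],"rot": [0,0,0]},
  {"jaw": 0.2,"offset": [0,0,0],"rot": [0,0,0]},
])

```text
time_s: 13.42
eef_pos: [0.5102, 0.3032, 0.0858]
eef_rot: [0.001, -0.593, 0.805, 0.0]
wrist_force: [0.6, 0.1, -1.5]
opening: 0.411
grasp_force: 60.5
```

```bash
python3 - <<'E'
from h import *
o=ctrl.get_obs(); print(o["eef_pos"],o["wrist_force"],rot(o).as_euler("zyx",degrees=True)); img,P=cloud("wrist"); cv2.imwrite("pics/w4.png",img[...,::-1])
u=np.array([np.cos(np.radians(72.65)),np.sin(np.radians(72.65))]); n=np.array([-u[1],u[0]]); c=np.array([.5097,.3009]); z=P[...,2]; X=(P[...,:2]-c)@u*1000; Y=(P[...,:2]-c)@n*1000
m=(z>.055)&(z<.105)&(abs(Y)<12)&(X>-34)&(X<-22); print("front face X",np.median(X[m]),m.sum())
m=(abs(z-.098+.0)<.008)&(abs(X+20)<10)
m=(z>.118)&(z<.130)&(abs(X)<30)&(abs(Y)<18); print("cap",np.percentile(X[m],1),np.percentile(Y[m],[1,99]),np.median(z[m]))
plan([((.5101,.3023,.060),252.6)],step=40)
E
```

```text
[0.51022605 0.30317489 0.08576846] [ 0.57419555  0.12198835 -1.5184892 ] [ 1.07261543e+02  5.19531743e-02 -1.79920356e+02]
front face X -27.028179338331903 1517
cap -23.348761944623604 [-15.41951038  17.48650756] 0.12682631553970583
0 off [0.9, -0.2, 25.7] rot [-0.0, 0.1, 0.1]
```

View pics/w4.png

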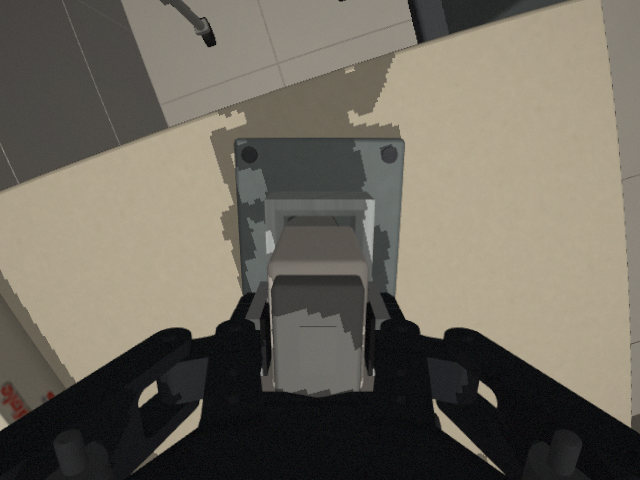

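apply_moves([
  {"jaw": 0.2,"offset": [0.3,0,8],"rot": [0,0,0.1]},
  {"jaw": 0.2,"offset": [0,0,4],"rot": [0,0,0]},
  {"jaw": 0.2,"offset": [0,0,4],"rot": [0,0,0]},
  {"jaw": 0.2,"offset": [0,0,0],"rot": [0,0,0]},
  {"jaw": 0.2,"offset": [0,0,0],"rot": [0,0,0]},
])

```text
time_s: 14.1
eef_pos: [0.5101, 0.3028, 0.0695]
eef_rot: [0.001, -0.592, 0.806, 0.0]
wrist_force: [-0.2, -0.1, -0.5]
opening: 0.41
grasp_force: 60.5
```

apply_moves([
  {"jaw": 0.2,"offset": [0,0,3],"rot": [0,0,0]},
  {"jaw": 0.2,"offset": [0,0,3],"rot": [0,0,0]},
  {"jaw": 0.2,"offset": [0,0,2],"rot": [0,0,0]},
  {"jaw": 0.2,"offset": [0,0,0],"rot": [0,0,0]},
  {"jaw": 0.2,"offset": [0,0,0],"rot": [0,0,0]},
])

```text
time_s: 14.72
eef_pos: [0.51, 0.3028, 0.0614]
eef_rot: [0.001, -0.592, 0.806, 0.0]
wrist_force: [-0.5, 0.2, -1.2]
opening: 0.409
grasp_force: 60.5
```

apply_moves([
  {"jaw": 0.2,"offset": [0,0,1],"rot": [0,0,0]},
  {"jaw": 0.2,"offset": [0,0,0],"rot": [0,0,0]},
  {"jaw": 0.2,"offset": [0,0,0],"rot": [0,0,0]},
  {"jaw": 0.2,"offset": [0,0,0],"rot": [0,0,0]},
  {"jaw": 0.2,"offset": [0,0,0],"rot": [0,0,0]},
])

```text
time_s: 15.35
eef_pos: [0.51, 0.3028, 0.0605]
eef_rot: [0.001, -0.592, 0.806, 0.0]
wrist_force: [0.1, -0.7, -1.0]
opening: 0.413
grasp_force: 60.5
```

apply_moves([
  {"jaw": 0.55,"offset": [0,0,0],"rot": [0,0,0]},
  {"jaw": 0.7,"offset": [0,0,0],"rot": [0,0,0]},
  {"jaw": 0.85,"offset": [0,0,0],"rot": [0,0,0]},
  {"jaw": 0.85,"offset": [0,0,0],"rot": [0,0,0]},
  {"jaw": 0.85,"offset": [0,0,0],"rot": [0,0,0]},
])

```text
time_s: 15.98
eef_pos: [0.51, 0.3028, 0.0604]
eef_rot: [0.001, -0.592, 0.806, 0.0]
wrist_force: [-0.6, 0.5, 0.5]
opening: 0.849
grasp_force: 0.0
```

apply_moves([
  {"jaw": 0.85,"offset": [0,0,-20],"rot": [0,0,0]},
  {"jaw": 0.85,"offset": [0,0,-40],"rot": [0,0,0]},
  {"jaw": 0.85,"offset": [20,0,-50],"rot": [0,0,0]},
  {"jaw": 0.85,"offset": [40,0,-50],"rot": [0,0,0]},
  {"jaw": 0.85,"offset": [20,0,-50],"rot": [0,0,0]},
])

```text
time_s: 16.6
eef_pos: [0.4857, 0.2259, 0.2721]
eef_rot: [0.001, -0.592, 0.806, -0.0]
wrist_force: [-0.1, -0.1, -0.5]
opening: 0.85
grasp_force: 0.0
```

apply_moves([
  {"jaw": 0.85,"offset": [0,0,-30],"rot": [0,0,0]},
  {"jaw": 0.85,"offset": [0,0,0],"rot": [0,0,0]},
  {"jaw": 0.85,"offset": [0,0,0],"rot": [0,0,0]},
  {"jaw": 0.85,"offset": [0,0,0],"rot": [0,0,0]},
  {"jaw": 0.85,"offset": [0,0,0],"rot": [0,0,0]},
])

```text
time_s: 17.23
eef_pos: [0.4858, 0.2271, 0.2978]
eef_rot: [-0.001, -0.592, 0.806, 0.001]
wrist_force: [0.1, 0.4, -0.6]
opening: 0.852
grasp_force: 0.0
```

```bash
cat > st.py <<'E'
from h import *
u=np.array([np.cos(np.radians(72.65)),np.sin(np.radians(72.65))]); n=np.array([-u[1],u[0]]); c=np.array([.5097,.3009])
def st(P): return np.dstack([(P[...,:2]-c)@u*1000,(P[...,:2]-c)@n*1000,P[...,2]*1000])
def W(x,y,z): return (*(c+(x*u+y*n)/1000),z/1000)
E
python3 - <<'E'
from st import *
img,P=cloud("wrist"); cv2.imwrite("pics/w5.png",img[...,::-1]); S=st(P); q=ctrl.get_obs()["q"]; print(q)
m=(abs(S[...,0])<40)&(abs(S[...,1])<28)&(S[...,2]>90)&(S[...,2]<108)
Q=S[m]; print("cap",len(Q),np.median(Q[:,2]),cv2.minAreaRect(Q[:,:2].astype(np.float32)))
for nm,S in(("w",S),("top",st(cloud("top")[1]))):
  for lo,hi,x0,x1 in((120,150,60,100),(150,170,60,100),(180,220,60,140),(235,275,60,160)):
    m=(S[...,2]>lo)&(S[...,2]<hi)&(S[...,0]>x0)&(S[...,0]<x1)&(abs(S[...,1])<50); Q=S[m]
    if len(Q)>5: print(nm,lo,len(Q),Q.mean(0).round(1),np.percentile(Q,[2,98],axis=0).round(1).tolist())
E
```

```text
[ 2.15075135e-01  4.48089706e-02  1.62157365e+00  1.13860568e-03
  1.47656982e+00 -2.62368802e+00]
cap 1191 99.20658344058158 ((-1.0169734954833984, -0.5777378082275391), (29.393510818481445, 45.83340072631836), 89.63017272949219)
w 120 496 [ 68.2  -1.5 135.6] [[62.4, -41.7, 120.6], [74.1, 40.7, 149.1]]
w 150 1081 [ 76.6  -0.4 159.5] [[72.8, -40.3, 151.0], [82.8, 39.3, 164.1]]
top 180 42 [ 93.4  36.9 203.1] [[86.2, 31.7, 182.6], [101.5, 41.2, 219.0]]
top 235 166 [111.3   6.4 251.7] [[104.7, -35.4, 238.1], [118.4, 40.6, 259.9]]
```

View pics/w5.png

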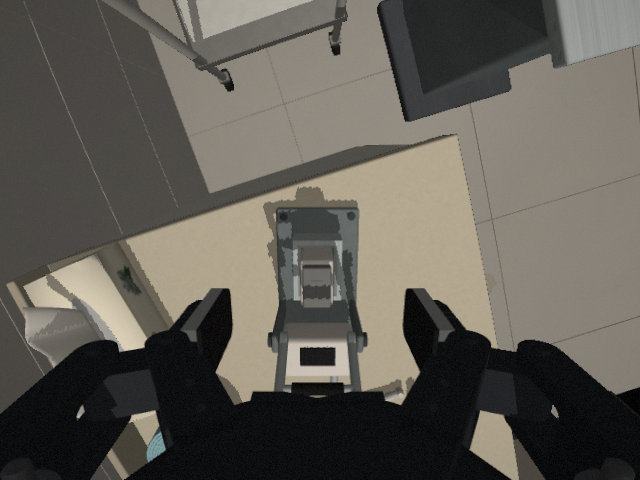

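```bash
python3 - <<'E'
from st import *
plan([(W(20,0,340),252.6),(W(152,0,330),252.6),(W(152,0,228),252.6)],step=50,r=0)
E
```

```text
0 off [-33.0, -0.0, -14.0] rot [0.0, 0.0, 0.0]
1 off [-32.0, -0.0, -14.0] rot [0.0, 0.0, 0.0]
2 off [-33.0, -1.0, -14.0] rot [0.1, 0.0, 0.0]
3 off [-44.0, 0.0, 3.0] rot [-0.0, 0.0, 0.0]
4 off [-44.0, 0.0, 4.0] rot [-0.0, 0.0, 0.0]
5 off [-43.0, 0.0, 3.0] rot [-0.0, 0.0, 0.0]
6 off [-0.0, 0.0, 34.0] rot [-0.0, 0.0, 0.0]
7 off [-0.0, 0.0, 34.0] rot [-0.0, 0.0, 0.0]
8 off [-0.0, 1.0, 34.0] rot [-0.0, 0.0, 0.0]
```

apply_moves([
  {"jaw": 0,"offset": [-33,0,-14],"rot": [0,0,0]},
  {"jaw": 0,"offset": [-32,0,-14],"rot": [0,0,0]},
  {"jaw": 0,"offset": [-33,-1,-14],"rot": [0.1,0,0]},
  {"jaw": 0,"offset": [-44,0,3],"rot": [0,0,0]},
  {"jaw": 0,"offset": [-44,0,4],"rot": [0,0,0]},
])

```text
time_s: 17.95
eef_pos: [0.5433, 0.4056, 0.3343]
eef_rot: [0.001, -0.592, 0.806, -0.0]
wrist_force: [1.0, 0.1, 0.1]
opening: -0.003
grasp_force: 0.0
```

apply_moves([
  {"jaw": 0,"offset": [-43,0,3],"rot": [0,0,0]},
  {"jaw": 0,"offset": [0,0,0],"rot": [0,0,0]},
  {"jaw": 0,"offset": [0,0,0],"rot": [0,0,0]},
  {"jaw": 0,"offset": [0,0,0],"rot": [0,0,0]},
  {"jaw": 0,"offset": [0,0,0],"rot": [0,0,0]},
])

```text
time_s: 18.58
eef_pos: [0.5558, 0.4445, 0.3323]
eef_rot: [0.002, -0.592, 0.806, -0.0]
wrist_force: [0.7, 0.4, 0.7]
opening: 0.002
grasp_force: 0.0
```

```bash
python3 - <<'E'
from st import *
img,P=cloud("wrist"); cv2.imwrite("pics/w6.png",img[...,::-1]); S=st(P); o=ctrl.get_obs()
print("tcp",st(o["eef_pos"][None,None])[0,0],o["opening"])
for lo,hi in((180,220),(232,275)):
    m=(S[...,2]>lo)&(S[...,2]<hi)&(S[...,0]>60)&(S[...,0]<130)&(abs(S[...,1])<50); Q=S[m]
    if len(Q)>5: print(lo,len(Q),Q.mean(0).round(1),np.percentile(Q,[2,98],axis=0).round(1).tolist())
E
```

```text
tcp [150.89899251  -1.14934642 332.23412969] -0.0008722455147146677
180 530 [ 91.6  -0.8 201.6] [[83.5, -40.6, 181.7], [99.2, 40.4, 219.3]]
232 2622 [1.100e+02 2.000e-01 2.503e+02] [[102.8, -39.7, 234.8], [116.6, 40.0, 253.7]]
```

View pics/w6.png

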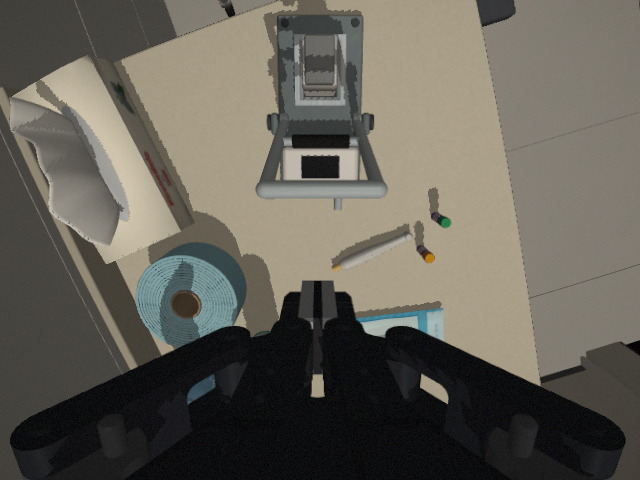

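```bash
python3 - <<'E'
from st import *
w=[(W(150,0,262),252.6),(W(150,0,228),252.6),(W(134,0,228),252.6)]
for q in np.arange(1.86,.69,-.08): w.append((W(60-155*np.cos(q)+17,0,100+155*np.sin(q)-18),252.6))
plan(w,step=60)
E
```

```text
0 off [0.5, 0.7, 35.1] rot [-0.1, 0.1, -0.0]
1 off [0.5, 0.6, 35.1] rot [-0.0, 0.0, -0.0]
2 off [-0.0, -0.0, 34.0] rot [-0.0, 0.0, -0.0]
3 off [16.0, -0.0, 0.0] rot [-0.0, 0.0, -0.0]
4 off [12.8, -0.1, -2.5] rot [-0.0, 0.0, -0.0]
5 off [12.0, 0.0, -3.1] rot [-0.0, 0.0, -0.0]
6 off [12.2, 0.0, -2.1] rot [-0.0, 0.0, -0.0]
7 off [12.4, -0.0, -1.1] rot [-0.0, 0.0, -0.0]
8 off [12.4, -0.0, -0.1] rot [-0.0, 0.0, -0.0]
9 off [12.3, -0.0, 0.9] rot [-0.0, 0.0, -0.0]
10 off [12.3, -0.0, 1.8] rot [-0.0, 0.0, -0.0]
11 off [12.0, -0.1, 2.9] rot [-0.0, 0.0, -0.0]
12 off [11.8, 0.0, 3.7] rot [-0.0, 0.0, -0.0]
13 off [11.5, 0.0, 4.8] rot [-0.0, 0.0, -0.0]
14 off [11.1, 0.0, 5.6] rot [-0.0, 0.0, -0.0]
15 off [10.5, 0.0, 6.5] rot [-0.0, 0.0, -0.0]
16 off [10.0, -0.0, 7.3] rot [-0.0, 0.0, -0.0]
17 off [9.4, -0.0, 8.1] rot [-0.0, 0.0, -0.0]
18 off [8.8, -0.0, 8.8] rot [-0.0, 0.0, -0.0]
```

apply_moves([
  {"jaw": 0,"offset": [0.5,0.7,35],"rot": [-0.1,0.1,0]},
  {"jaw": 0,"offset": [0.5,0.6,35],"rot": [0,0,0]},
  {"jaw": 0,"offset": [0,0,34],"rot": [0,0,0]},
  {"jaw": 0,"offset": [16,0,0],"rot": [0,0,0]},
  {"jaw": 0,"offset": [6,0,-1],"rot": [0,0,0]},
])

```text
time_s: 19.25
eef_pos: [0.5474, 0.4231, 0.2282]
eef_rot: [-0.0, -0.592, 0.806, 0.0]
wrist_force: [1.0, 3.5, -2.6]
opening: 0.001
grasp_force: 1.5
```

apply_moves([
  {"jaw": 0,"offset": [7,0,-1.5],"rot": [0,0,0]},
  {"jaw": 0,"offset": [6,0,-1.5],"rot": [0,0,0]},
  {"jaw": 0,"offset": [6,0,-1.5],"rot": [0,0,0]},
  {"jaw": 0,"offset": [12,0,-2],"rot": [0,0,0]},
  {"jaw": 0,"offset": [12,0,-1],"rot": [0,0,0]},
])

```text
time_s: 19.88
eef_pos: [0.5351, 0.3823, 0.2371]
eef_rot: [0.001, -0.592, 0.806, -0.0]
wrist_force: [1.4, 4.0, 3.3]
opening: 0.001
grasp_force: 1.8
```

apply_moves([
  {"jaw": 0,"offset": [12.4,0,0],"rot": [0,0,0]},
  {"jaw": 0,"offset": [12.4,0,1],"rot": [0,0,0]},
  {"jaw": 0,"offset": [12.3,0,2],"rot": [0,0,0]},
  {"jaw": 0,"offset": [12,0,3],"rot": [0,0,0]},
  {"jaw": 0,"offset": [11.8,0,4],"rot": [0,0,0]},
])

```text
time_s: 20.5
eef_pos: [0.5162, 0.3236, 0.2255]
eef_rot: [-0.0, -0.592, 0.806, -0.0]
wrist_force: [1.1, 2.6, 2.1]
opening: 0.001
grasp_force: 1.2
```

apply_moves([
  {"jaw": 0,"offset": [11.5,0,5],"rot": [0,0,0]},
  {"jaw": 0,"offset": [11,0,6],"rot": [0,0,0]},
  {"jaw": 0,"offset": [10.5,0,6.5],"rot": [0,0,0]},
  {"jaw": 0,"offset": [10,0,7.5],"rot": [0,0,0]},
  {"jaw": 0,"offset": [0,0,0],"rot": [0,0,0]},
])

```text
time_s: 21.12
eef_pos: [0.5028, 0.2823, 0.1997]
eef_rot: [-0.002, -0.592, 0.806, 0.0]
wrist_force: [-0.1, -0.0, -0.9]
opening: 0.001
grasp_force: 0.0
```

```bash
python3 - <<'E'
from st import *
S=st(cloud("wrist")[1]); T=st(cloud("top")[1]); o=ctrl.get_obs(); print("tcp",st(o["eef_pos"][None,None])[0,0])
for S in(S,T):
    m=(S[...,2]>165)&(S[...,2]<265)&(S[...,0]>-90)&(S[...,0]<60)&(abs(abs(S[...,1])-38)<6); Q=S[m]
    r=np.hypot(Q[:,0]-60,Q[:,2]-100); k=(r>60)&(r<170); print(k.sum(),np.percentile(np.arctan2(Q[k,2]-100,60-Q[k,0]),[10,25,50,75,90]).round(3),np.percentile(r[k],[50,98]))
E
```

```text
tcp [-18.8781614    0.69886371 200.55749037]
3110 [0.87  0.888 0.907 0.917 0.927] [155.26187614 168.61538231]
46 [0.884 0.902 0.918 0.928 0.938] [156.37197525 162.13074409]
```

```bash
python3 - <<'E'
from st import *
w=[(W(-12,0,215),252.6),(W(-12,0,250),252.6),(W(-38,0,250),252.6),(W(-38,0,233),252.6)]
for q in np.arange(.86,.19,-.07): w.append((W(60-155*np.cos(q),0,100+155*np.sin(q)+6),252.6))
plan(w,step=60)
E
```

```text
0 off [-6.9, -0.7, -14.5] rot [0.1, -0.1, 0.0]
1 off [0.0, -0.0, -35.0] rot [-0.0, 0.0, 0.0]
2 off [26.0, -0.0, 0.0] rot [-0.0, 0.0, 0.0]
3 off [0.0, -0.0, 17.0] rot [-0.0, 0.0, 0.0]
4 off [3.2, -0.0, 9.6] rot [-0.0, 0.0, 0.0]
5 off [7.9, -0.0, 7.3] rot [-0.0, 0.0, 0.0]
6 off [7.5, -0.0, 7.9] rot [-0.0, 0.0, 0.0]
7 off [6.8, -0.0, 8.4] rot [-0.0, 0.0, 0.0]
8 off [6.3, 0.0, 8.9] rot [-0.0, 0.0, 0.0]
9 off [5.6, 0.0, 9.3] rot [-0.0, 0.0, 0.0]
10 off [5.0, 0.0, 9.6] rot [-0.0, 0.0, 0.0]
11 off [4.3, 0.0, 10.0] rot [-0.0, 0.0, 0.0]
12 off [3.5, 0.0, 10.2] rot [-0.0, 0.0, 0.0]
13 off [2.9, 0.0, 10.5] rot [-0.0, 0.0, 0.0]
```

apply_moves([
  {"jaw": 0,"offset": [-7,-0.7,0],"rot": [0.1,-0.1,0]},
  {"jaw": 0,"offset": [0,0,-50],"rot": [0,0,0]},
  {"jaw": 0,"offset": [26,0,0],"rot": [0,0,0]},
  {"jaw": 0,"offset": [0,0,14],"rot": [0,0,0]},
  {"jaw": 0,"offset": [2,0,7],"rot": [0,0,0]},
])

```text
time_s: 21.85
eef_pos: [0.4973, 0.2636, 0.228]
eef_rot: [-0.0, -0.592, 0.806, 0.0]
wrist_force: [-0.6, -0.6, -0.9]
opening: 0.0
grasp_force: 0.0
```

apply_moves([
  {"jaw": 0,"offset": [3,0,6],"rot": [0,0,0]},
  {"jaw": 0,"offset": [8,0,7.3],"rot": [0,0,0]},
  {"jaw": 0,"offset": [7.5,0,8],"rot": [0,0,0]},
  {"jaw": 0,"offset": [6.8,0,8.4],"rot": [0,0,0]},
  {"jaw": 0,"offset": [0,0,0],"rot": [0,0,0]},
])

```text
time_s: 22.48
eef_pos: [0.4901, 0.2387, 0.1992]
eef_rot: [0.0, -0.592, 0.806, -0.0]
wrist_force: [-0.6, -0.2, 0.5]
opening: 0.003
grasp_force: 0.0
```

apply_moves([
  {"jaw": 0,"offset": [6,0,9],"rot": [0,0,0]},
  {"jaw": 0,"offset": [5.6,0,9.3],"rot": [0,0,0]},
  {"jaw": 0,"offset": [5,0,9.6],"rot": [0,0,0]},
  {"jaw": 0,"offset": [4.3,0,10],"rot": [0,0,0]},
  {"jaw": 0,"offset": [3.5,0,10],"rot": [0,0,0]},
])

```text
time_s: 23.1
eef_pos: [0.4834, 0.2156, 0.1516]
eef_rot: [0.001, -0.592, 0.806, -0.0]
wrist_force: [0.1, -2.9, 3.1]
opening: 0.002
grasp_force: 1.6
```

```bash
python3 - <<'E'
from st import *
o=ctrl.get_obs(); print("tcp",st(o["eef_pos"][None,None])[0,0],o["wrist_force"])
S=st(cloud("wrist")[1]); T=st(cloud("top")[1])
for S in(S,T):
    m=(S[...,2]>110)&(S[...,2]<265)&(S[...,0]>-110)&(S[...,0]<40)&(abs(abs(S[...,1])-38)<6); Q=S[m]
    r=np.hypot(Q[:,0]-60,Q[:,2]-100); k=(r>60)&(r<170); print(k.sum(),np.percentile(np.arctan2(Q[k,2]-100,60-Q[k,0]),[10,25,50,75,90]).round(3),np.percentile(r[k],[50,98]))
E
```

```text
tcp [-89.24832267  -0.38029283 151.56462256] [ 0.09663796 -2.91150822  3.13991861]
1666 [0.305 0.318 0.329 0.334 0.338] [155.42905903 161.37096619]
68 [0.301 0.321 0.345 0.367 0.383] [ 99.4345726  159.19413837]
```

apply_moves([
  {"jaw": 0,"offset": [2.5,0,9],"rot": [0,0,0]},
  {"jaw": 0,"offset": [1.5,0,9],"rot": [0,0,0]},
  {"jaw": 0,"offset": [0.7,0,7],"rot": [0,0,0]},
  {"jaw": 0,"offset": [0,0,2],"rot": [0,0,0]},
  {"jaw": 0,"offset": [0,0,0],"rot": [0,0,0]},
])

```text
time_s: 23.82
eef_pos: [0.4819, 0.2116, 0.125]
eef_rot: [0.001, -0.592, 0.806, -0.0]
wrist_force: [-0.2, 0.2, -1.0]
opening: -0.0
grasp_force: 0.0
```

apply_moves([
  {"jaw": 0,"offset": [0.3,0,1],"rot": [0,0,0]},
  {"jaw": 0,"offset": [0,0,1],"rot": [0,0,0]},
  {"jaw": 0,"offset": [0,0,1],"rot": [0,0,0]},
  {"jaw": 0,"offset": [0,0,1],"rot": [0,0,0]},
  {"jaw": 0,"offset": [0,0,1],"rot": [0,0,0]},
])

```text
time_s: 24.45
eef_pos: [0.4819, 0.211, 0.1202]
eef_rot: [0.001, -0.592, 0.806, -0.0]
wrist_force: [-1.4, -1.7, 3.2]
opening: -0.001
grasp_force: 1.1
```

apply_moves([
  {"jaw": 0,"offset": [0,0,1],"rot": [0,0,0]},
  {"jaw": 0,"offset": [0,0,1],"rot": [0,0,0]},
  {"jaw": 0,"offset": [0,0,1],"rot": [0,0,0]},
  {"jaw": 0,"offset": [0,0,1],"rot": [0,0,0]},
  {"jaw": 0,"offset": [0,0,1],"rot": [0,0,0]},
])

```text
time_s: 25.08
eef_pos: [0.4821, 0.2111, 0.1153]
eef_rot: [0.001, -0.592, 0.806, -0.0]
wrist_force: [-0.5, -2.4, 3.4]
opening: 0.0
grasp_force: 1.5
```

apply_moves([
  {"jaw": 0,"offset": [0,0,1],"rot": [0,0,0]},
  {"jaw": 0,"offset": [0,0,1],"rot": [0,0,0]},
  {"jaw": 0,"offset": [0,0,1],"rot": [0,0,0]},
  {"jaw": 0,"offset": [0,0,1],"rot": [0,0,0]},
  {"jaw": 0,"offset": [0,0,0],"rot": [0,0,0]},
])

```text
time_s: 25.7
eef_pos: [0.482, 0.2112, 0.1112]
eef_rot: [0.001, -0.592, 0.806, -0.0]
wrist_force: [-0.0, -1.5, 1.7]
opening: -0.002
grasp_force: 0.8
```

apply_moves([
  {"jaw": 0,"offset": [0,0,0.6],"rot": [0,0,0]},
  {"jaw": 0,"offset": [0,0,0.6],"rot": [0,0,0]},
  {"jaw": 0,"offset": [0,0,0.6],"rot": [0,0,0]},
  {"jaw": 0,"offset": [0,0,0.6],"rot": [0,0,0]},
  {"jaw": 0,"offset": [0,0,0.6],"rot": [0,0,0]},
])

```text
time_s: 26.32
eef_pos: [0.482, 0.2111, 0.1083]
eef_rot: [0.001, -0.592, 0.806, -0.0]
wrist_force: [-1.0, -2.3, 3.8]
opening: 0.002
grasp_force: 1.6
```

```bash
python3 - <<'E'
from st import *
img,P=cloud("wrist"); cv2.imwrite("pics/w7.png",img[...,::-1]); S=st(P)
f=[]
for i in range(6): ctrl.camera("wrist"); f.append(ctrl.get_obs()["wrist_force"])
print(np.round(f,1).tolist(),ctrl.get_obs()["eef_pos"])
m=(S[...,2]>85)&(S[...,2]<104)&(S[...,0]<-6)&(S[...,0]>-26)&(abs(S[...,1])<16); print("cap z",m.sum(),np.median(S[m][:,2]))
for lo in(90,93,96,99): 
    k=m&(S[...,2]>lo)&(S[...,2]<lo+3); print(lo,k.sum())
E
```

```text
[[-0.2, -1.4, 1.9], [-0.3, -1.6, 2.9], [-0.3, -1.7, 2.6], [0.8, -1.3, 1.8], [0.3, -2.0, 3.2], [0.4, -1.6, 1.9]] [0.48201612 0.21117764 0.10826037]
cap z 0 nan
90 0
93 0
96 0
99 0
  return _methods._mean(a, axis=axis, dtype=dtype,
  ret = ret.dtype.type(ret / rcount)
```

View pics/w7.png

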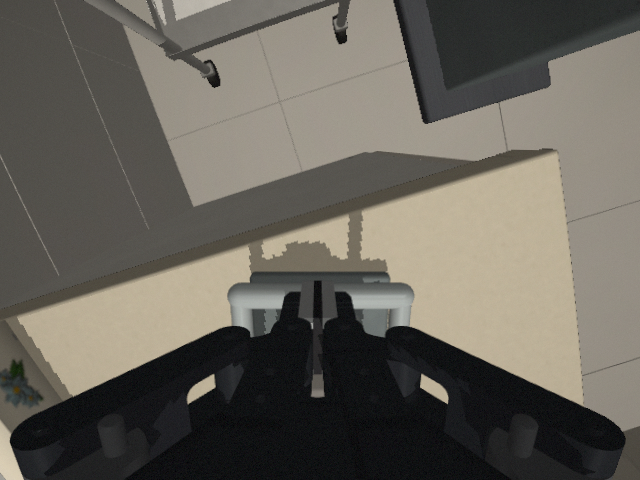

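apply_moves([
  {"jaw": 0,"offset": [0,0,0.5],"rot": [0,0,0]},
  {"jaw": 0,"offset": [0,0,0.5],"rot": [0,0,0]},
  {"jaw": 0,"offset": [0,0,0.5],"rot": [0,0,0]},
  {"jaw": 0,"offset": [0,0,0.5],"rot": [0,0,0]},
  {"jaw": 0,"offset": [0,0,0.5],"rot": [0,0,0]},
])

```text
time_s: 27.3
eef_pos: [0.482, 0.2111, 0.1058]
eef_rot: [0.001, -0.592, 0.806, -0.0]
wrist_force: [-1.0, -2.7, 4.0]
opening: 0.003
grasp_force: 1.7
```

apply_moves([
  {"jaw": 0,"offset": [0,0,0.4],"rot": [0,0,0]},
  {"jaw": 0,"offset": [0,0,0.4],"rot": [0,0,0]},
  {"jaw": 0,"offset": [0,0,0.4],"rot": [0,0,0]},
  {"jaw": 0,"offset": [0,0,0.4],"rot": [0,0,0]},
  {"jaw": 0,"offset": [0,0,0.4],"rot": [0,0,0]},
])

```text
time_s: 27.92
eef_pos: [0.482, 0.2111, 0.1038]
eef_rot: [0.001, -0.592, 0.806, -0.0]
wrist_force: [-1.4, -2.7, 3.7]
opening: -0.004
grasp_force: 1.7
```

apply_moves([
  {"jaw": 0,"offset": [0,0,0.4],"rot": [0,0,0]},
  {"jaw": 0,"offset": [0,0,0.3],"rot": [0,0,0]},
  {"jaw": 0,"offset": [0,0,0.3],"rot": [0,0,0]},
  {"jaw": 0,"offset": [0,0,0.3],"rot": [0,0,0]},
  {"jaw": 0,"offset": [0,0,0.3],"rot": [0,0,0]},
])

```text
time_s: 28.55
eef_pos: [0.482, 0.2111, 0.1022]
eef_rot: [0.001, -0.592, 0.806, -0.0]
wrist_force: [-0.7, -2.5, 4.8]
opening: 0.002
grasp_force: 2.1
```

apply_moves([
  {"jaw": 0,"offset": [0,0,0.3],"rot": [0,0,0]},
  {"jaw": 0,"offset": [0,0,0.3],"rot": [0,0,0]},
  {"jaw": 0,"offset": [0,0,0.2],"rot": [0,0,0]},
  {"jaw": 0,"offset": [0,0,0.2],"rot": [0,0,0]},
  {"jaw": 0,"offset": [0,0,0],"rot": [0,0,0]},
])

```text
time_s: 29.18
eef_pos: [0.482, 0.2111, 0.1013]
eef_rot: [0.001, -0.592, 0.806, -0.0]
wrist_force: [-1.3, -2.8, 5.3]
opening: -0.002
grasp_force: 2.6
```

apply_moves([
  {"jaw": 0,"offset": [0,0,0.3],"rot": [0,0,0]},
  {"jaw": 0,"offset": [0,0,0.3],"rot": [0,0,0]},
  {"jaw": 0,"offset": [0,0,0.2],"rot": [0,0,0]},
  {"jaw": 0,"offset": [0,0,0],"rot": [0,0,0]},
  {"jaw": 0,"offset": [0,0,0],"rot": [0,0,0]},
])

```text
time_s: 29.8
eef_pos: [0.4821, 0.2111, 0.1006]
eef_rot: [0.001, -0.592, 0.806, -0.0]
wrist_force: [-1.2, -2.6, 5.6]
opening: -0.001
grasp_force: 3.2
```

```bash
python3 - <<'E'
from st import *
f=[]
for i in range(10): S=st(cloud("top")[1]); f.append(ctrl.get_obs()["wrist_force"])
print(np.mean(f,0).round(2),np.std(f,0).round(2))
E
```

```text
[-1.94 -3.13  6.27] [0.37 0.34 0.4 ]
```

apply_moves([
  {"jaw": 0,"offset": [0,0,0.3],"rot": [0,0,0]},
  {"jaw": 0,"offset": [0,0,0.3],"rot": [0,0,0]},
  {"jaw": 0,"offset": [0,0,0],"rot": [0,0,0]},
  {"jaw": 0,"offset": [0,0,0],"rot": [0,0,0]},
  {"jaw": 0,"offset": [0,0,0],"rot": [0,0,0]},
])

```text
time_s: 30.92
eef_pos: [0.482, 0.2111, 0.1001]
eef_rot: [0.001, -0.592, 0.806, -0.0]
wrist_force: [-2.0, -2.1, 7.0]
opening: -0.001
grasp_force: 3.5
```

```bash
python3 - <<'E'
from st import *
f=[]
for i in range(8): ctrl.camera("top"); f.append(ctrl.get_obs()["wrist_force"])
print(np.mean(f,0).round(2),ctrl.get_obs()["eef_pos"])
E
```

```text
[-2.11 -3.16  7.04] [0.48202438 0.21110032 0.10007738]
```

apply_moves([
  {"jaw": 0,"offset": [0,0,-2],"rot": [0,0,0]},
  {"jaw": 0,"offset": [0,0,-10],"rot": [0,0,0]},
  {"jaw": 0,"offset": [0,0,-40],"rot": [0,0,0]},
  {"jaw": 0,"offset": [0,0,-60],"rot": [0,0,0]},
  {"jaw": 0,"offset": [10,0,-60],"rot": [0,0,0]},
])

```text
time_s: 31.95
eef_pos: [0.4782, 0.2019, 0.2737]
eef_rot: [0.001, -0.593, 0.805, 0.0]
wrist_force: [1.0, 0.2, -0.6]
opening: 0.002
grasp_force: 0.0
```

apply_moves([
  {"jaw": 0,"offset": [0,0,-20],"rot": [0,0,0]},
  {"jaw": 0,"offset": [0,0,0],"rot": [0,0,0]},
  {"jaw": 0,"offset": [0,0,0],"rot": [0,0,0]},
  {"jaw": 0,"offset": [0,0,0],"rot": [0,0,0]},
  {"jaw": 0,"offset": [0,0,0],"rot": [0,0,0]},
])

```text
time_s: 32.58
eef_pos: [0.4781, 0.2014, 0.2905]
eef_rot: [-0.0, -0.592, 0.806, 0.0]
wrist_force: [-0.6, 0.7, -0.7]
opening: 0.002
grasp_force: 0.0
```

```bash
python3 - <<'E'
from st import *
img,P=cloud("wrist"); cv2.imwrite("pics/w8.png",img[...,::-1]); S=st(P)
m=(S[...,0]<-9)&(S[...,0]>-22)&(abs(S[...,1])<14); z=S[m][:,2]; print("cap z",m.sum(),np.percentile(z,[5,25,50,75,95]))
m=(abs(S[...,0]+95)<5)&(abs(S[...,1])<25); print("bar top",np.nanpercentile(S[m][:,2],[50,90]))
print(ctrl.get_obs()["wrist_force"])
E
```

```text
Traceback (most recent call last):
IndexError: index -1 is out of bounds for axis 0 with size 0
```

View pics/w8.png

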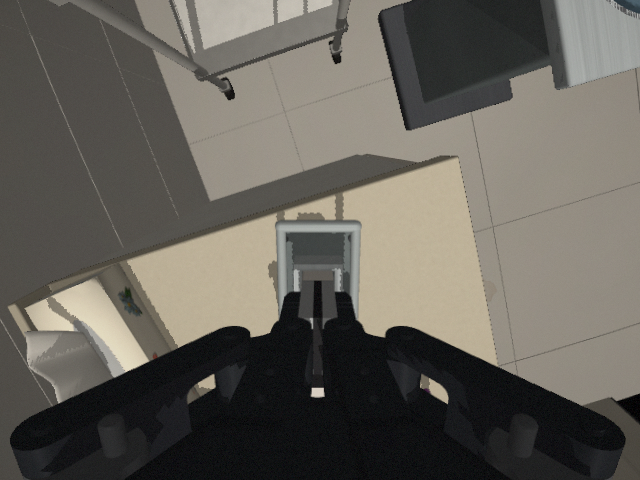

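apply_moves([
  {"jaw": 1,"offset": [-40,0,-15],"rot": [0,0,0]},
  {"jaw": 1,"offset": [-30,0,-15],"rot": [0,0,0]},
  {"jaw": 1,"offset": [0,0,0],"rot": [0,0,0]},
  {"jaw": 1,"offset": [0,0,0],"rot": [0,0,0]},
  {"jaw": 1,"offset": [0,0,0],"rot": [0,0,0]},
])

```text
time_s: 33.25
eef_pos: [0.499, 0.2674, 0.3211]
eef_rot: [0.0, -0.592, 0.806, -0.0]
wrist_force: [-0.4, 0.3, -0.8]
opening: 0.996
grasp_force: 0.0
```

```bash
python3 - <<'E'
from st import *
S=st(cloud("wrist")[1])
m=(S[...,0]<-9)&(S[...,0]>-22)&(abs(S[...,1])<13); z=S[m][:,2]; print("cap z",m.sum(),np.percentile(z,[5,25,50,75,95]))
m=(abs(S[...,0]+95)<4)&(abs(S[...,1])<25)&(S[...,2]>80); print("bar top",np.percentile(S[m][:,2],[50,90]))
m=(abs(S[...,0])<40)&(abs(S[...,1])<18)&(S[...,2]>88)&(S[...,2]<97); print(cv2.minAreaRect(S[m][:,:2].astype(np.float32)))
m=(abs(S[...,0])<5)&(abs(S[...,1])<24)&(S[...,2]>80); print("roller top",np.percentile(S[m][:,2],[50,90]))
E
```

```text
cap z 287 [92.06892009 92.79694216 93.33647198 93.87593459 94.61357232]
bar top [100.51242863 101.57649547]
((-0.6197834014892578, -0.9236593246459961), (45.318824768066406, 29.519922256469727), 0.451633095741272)
roller top [104.16616143 105.38939983]
```

```bash
python3 -c "
from bench import ctrl
print(ctrl.hand_in())"
```

```text
the job is handed in; nothing more can be done
None
```

I handed the job in: the cartridge stands in the socket, pressed 5.9 mm down onto its seat (cap height 99.2 to 93.3 mm, measured by the wrist camera). The clamp holds it with the robot clear, the press on the bar peaked at about 7 N, and it took about 33 s; no verdict was returned.

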